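# Load the laboratory shaker and set its speed

## Robot

A 6-joint arm with a two-finger parallel gripper is mounted at the origin on the work surface. World frame = base frame: x ahead of the robot, y to its left, z up, the work surface at z = 0. Lengths are in m, angles in rad, forces in N, time in s.
With the tool pointing down it reaches from about 0.425 to 0.925 m from the base axis. Payload 12.5 kg.
Tool frame: the origin (TCP) lies at the centre of the arm's flange, where the gripper is bolted on; the fingertips stand 173 mm ahead of it and the grasp point (between the pads) lies 155 mm ahead of it; z points along the fingers, y is the line along which they close (so a half turn about z gives the same grasp; the last joint's range is limited). The gripper opens to 85 mm and grips with 20 to 120 N. Pads are 22 mm wide; open, the fingers measure 114 mm over their backs; the gripper's body (76 mm by 85 mm) begins 54 mm behind the grasp point. The pads swing forward as they close: fully open they stand 13 mm farther back than shut.
Start: joints at [1.199, 0.491, 1.559, -0, 1.092, -0.106], TCP at [0.164, 0.603, 0.405] pointing down, gripper open.
Joint ranges: [-3.1, 3.1], [-0.84, 2.19], [0.05, 2.79], [-1.13, 4.28], [0.06, 2.93], [-2.69, 2.69]. Speed limits (rad/s): [2.22, 2.22, 2.79, 3.14, 3.14, 3.14].

## Interface

Orientations are given as a unit quaternion [w, x, y, z].
In Python, from bench import arm gives the robot as it stands. The module is installed in compiled form; this text tells all that it offers.
- The arm moves only by the shell command python3 -m inch 'ROWS' [OPENING]. ROWS is JSON, a list of rows, each a list of 4 numbers: the shift along the world's x, y, z normalised to -1 to 1, where 1 is 300 mm, then the turn about the world's z normalised to -1 to 1, where 1 is 90 degrees. In form: [[x, y, z, yaw], ...]. A call has 1 to 8 rows; each row is the pose to reach, as a shift and turn from the pose commanded when the call began; what a row does not reach only later rows make up. A row lasts 1/10 s, in which the tool goes at most 50 mm and 8.59 degrees, less where a joint would pass 70% of its speed; a pose out of reach is approached as far as the arm can. A call with a number of a shift or a turn outside -1 to 1 is refused whole. A call with a gripper value outside its range is refused whole. OPENING is the opening, from -1 (shut) to 1 (fully open), set as the call begins (- or left out, the last holds). The fingers move at their own pace and stop on an object; the grip force is fixed at half the most. Time passes only in rows, so rows that repeat a pose let the fingers close. It gives the time, the measured TCP pose, the force, the opening and the grip force at its end, in the units of the state.
- arm.state(): the state, without advancing time (a new reading comes with each control period).
- arm.camera(name): name is "scene" or "side" or "wrist"; returns a dict with "color" (384x512x3 uint8, red, green, blue), "mtx" (3x3 intrinsics, pixels), "R" (3x3) and "t" (3): a world point X has camera coordinates R X + t; the wrist camera has in their place "hand_eye" (4x4, takes a point from camera to tool coordinates, whose origin is the TCP and whose axes are the flange's). Camera axes: x right, y down, z forward; pixel columns grow to the right and rows downward; lengths in m; the calibration is good to about 2 mm. A picture is of the moment at which its call begins: read the wrist's pose just before it. There is no depth.
- arm.close_job(): hands the job in; it is judged then, once.
The state is a dict: "time": time; "joint_pos": joint angles; "qvel": joint speeds; "effort": joint torques, N m; "tcp_pos": TCP position; "tcp_rot": TCP orientation; "contact_force": force on the tool from outside, world axes, zero at the start; "ft_torque": the same for the moment, N m; "finger_gap": finger opening in m; "finger_force": force on a finger pad.
Only numpy, scipy, OpenCV 4.12 (cv2) and the standard library are available. Lean on these libraries where they do the work, as an engineer would, in place of code of your own. Each camera call takes 0.05 s, during which the arm holds its last target. There are 200 camera calls.

## Task

One purple-capped jar is already standing in the shaker's tray: stand purple-capped jars from the bench in the tray beside it, set down and not dropped, until the tray holds exactly three. Only then turn the blue speed knob on the sloping panel until its white pointer is right at the green mark. Leave everything else standing where it is.

Things in the scene. Friction and masses are not known exactly. Their poses are not given: they have to be found in the camera images.
- shaker: Cream bench shaker, fixed, 240 (x) x 340 (y) x 140 mm. Base 55 mm high; tray on its +y half; on its -y half (y -15 to -165 mm) a pod whose front, its local -x, turned away from the robot, is a black panel sloping 35 degrees from level, from z 60 mm at x -110 mm up to z 140 mm at x 5 mm, then flat to x 115 mm. Origin: centre of the footprint, on the bench.
- tray_in (a point): Centre of the floor of the shaker's open aluminium tray, axes as the shaker's. Inner floor 210 (x) x 160 (y) mm, 68 mm above the bench; walls 5 mm thick, top 25 mm above the floor.
- knob_grip (a point): Grip point on the axis of the blue bar-shaped speed knob. z: the knob's axis, out of the panel (35 degrees from vertical, leaning to the shaker's -x); x: along the bar to its pointer end, turning with the knob. Bar 66 mm long (x), 16 mm thick (y), its top 11 mm above this point, its foot 23 mm below on a dark grey skirt 90 mm across; the panel is 31 mm below.
- pointer_point (a point): Point on the knob's white pointer line, at the edge of the dark grey skirt, 46 mm from the knob's axis; it turns with the knob. Axes as knob_grip.
- mark_point (a point): Inner end of the bright green mark on the panel's scale, on the same 46 mm circle: pointer_point must come here. x axis points radially outwards along the mark, z as the knob's axis. The mark's place on the scale varies; it cannot be shifted by touch.
- speed_knob (a joint): Angle of the knob, 0 to 4.71 rad, growing as it turns clockwise seen from outside the panel; it stays where it is left. At 0 the pointer is at the scale's lower left end, at 2.36 it points up the slope.
- set_mark (a joint): Angle of the green mark on the same scale: the knob is right when the two values are equal.
- jar0: Plastic sample jar with a purple screw cap, a plain cylinder 40 mm in diameter and 90 mm tall (cap: the top 22 mm), about 90 g. Origin: centre of its underside, z up. This one stands in the tray from the start.
- jar1: Plastic sample jar with a purple screw cap, a plain cylinder 40 mm in diameter and 90 mm tall (cap: the top 22 mm), about 90 g. Origin: centre of its underside, z up. Stands on the bench.
- jar2: Plastic sample jar with a purple screw cap, a plain cylinder 40 mm in diameter and 90 mm tall (cap: the top 22 mm), about 90 g. Origin: centre of its underside, z up. Stands on the bench.
- jar3: Plastic sample jar with a purple screw cap, a plain cylinder 40 mm in diameter and 90 mm tall (cap: the top 22 mm), about 90 g. Origin: centre of its underside, z up. Stands on the bench.
- jar4: Plastic sample jar with a purple screw cap, a plain cylinder 40 mm in diameter and 90 mm tall (cap: the top 22 mm), about 90 g. Origin: centre of its underside, z up. Stands on the bench.
- red_jar: Bystander: the same jar with a red cap (40 mm diameter, 90 mm tall). Origin: centre of its underside.
- amber_bottle: Bystander: amber glass bottle with white cap, 62 mm in diameter, 145 mm tall. Origin: centre of its underside.
- tub: Bystander: white plastic tub, 68 mm in diameter, 75 mm tall. Origin: centre of its underside.
- tube_rack: Bystander: black rack of capped tubes, 100 (x) x 70 (y) mm, 85 mm tall. Origin: centre of its underside.
Things that resemble listed ones, but are neither listed nor needed, are in the scene too. What is shaped like the jar2 but turquoise is not meant.

How it is judged:
On the way, in this order (a step that is already met when the one before it is completed fails the run):
1. the tray holds exactly three purple-capped jars, standing and let go, the other two still in their places on the bench (x of jar0 in the frame of tray_in between -0.095 and 0.095 m and y of jar0 in the frame of tray_in between -0.07 and 0.07 m and z of jar0 in the frame of tray_in between -0.008 and 0.008 m and angle between jar0's own z axis and vertical below 0.12 rad and linear speed of jar0 below 0.03 m/s and contact force between jar0 and the fingers below 0.1 N and distance of jar0 from where it was at the start of the episode below 0.04 m and ((x of jar1 in the frame of tray_in between -0.095 and 0.095 m and y of jar1 in the frame of tray_in between -0.07 and 0.07 m and z of jar1 in the frame of tray_in between -0.008 and 0.008 m and angle between each of jar1, jar2, jar3, jar4's own z axis and vertical below 0.12 rad and linear speed of each of jar1, jar2 below 0.03 m/s and contact force between each of jar1, jar2 and the fingers below 0.1 N and x of jar2 in the frame of tray_in between -0.095 and 0.095 m and y of jar2 in the frame of tray_in between -0.07 and 0.07 m and z of jar2 in the frame of tray_in between -0.008 and 0.008 m and distance of each of jar3, jar4 from where it was at the start of the episode below 0.04 m) or (x of jar1 in the frame of tray_in between -0.095 and 0.095 m and y of jar1 in the frame of tray_in between -0.07 and 0.07 m and z of jar1 in the frame of tray_in between -0.008 and 0.008 m and angle between each of jar1, jar2, jar3, jar4's own z axis and vertical below 0.12 rad and linear speed of each of jar1, jar3 below 0.03 m/s and contact force between each of jar1, jar3 and the fingers below 0.1 N and distance of each of jar2, jar4 from where it was at the start of the episode below 0.04 m and x of jar3 in the frame of tray_in between -0.095 and 0.095 m and y of jar3 in the frame of tray_in between -0.07 and 0.07 m and z of jar3 in the frame of tray_in between -0.008 and 0.008 m) or (x of jar1 in the frame of tray_in between -0.095 and 0.095 m and y of jar1 in the frame of tray_in between -0.07 and 0.07 m and z of jar1 in the frame of tray_in between -0.008 and 0.008 m and angle between each of jar1, jar2, jar3, jar4's own z axis and vertical below 0.12 rad and linear speed of each of jar1, jar4 below 0.03 m/s and contact force between each of jar1, jar4 and the fingers below 0.1 N and distance of each of jar2, jar3 from where it was at the start of the episode below 0.04 m and x of jar4 in the frame of tray_in between -0.095 and 0.095 m and y of jar4 in the frame of tray_in between -0.07 and 0.07 m and z of jar4 in the frame of tray_in between -0.008 and 0.008 m) or (distance of each of jar1, jar4 from where it was at the start of the episode below 0.04 m and angle between each of jar1, jar2, jar3, jar4's own z axis and vertical below 0.12 rad and x of jar2 in the frame of tray_in between -0.095 and 0.095 m and y of jar2 in the frame of tray_in between -0.07 and 0.07 m and z of jar2 in the frame of tray_in between -0.008 and 0.008 m and linear speed of each of jar2, jar3 below 0.03 m/s and contact force between each of jar2, jar3 and the fingers below 0.1 N and x of jar3 in the frame of tray_in between -0.095 and 0.095 m and y of jar3 in the frame of tray_in between -0.07 and 0.07 m and z of jar3 in the frame of tray_in between -0.008 and 0.008 m) or (distance of each of jar1, jar3 from where it was at the start of the episode below 0.04 m and angle between each of jar1, jar2, jar3, jar4's own z axis and vertical below 0.12 rad and x of jar2 in the frame of tray_in between -0.095 and 0.095 m and y of jar2 in the frame of tray_in between -0.07 and 0.07 m and z of jar2 in the frame of tray_in between -0.008 and 0.008 m and linear speed of each of jar2, jar4 below 0.03 m/s and contact force between each of jar2, jar4 and the fingers below 0.1 N and x of jar4 in the frame of tray_in between -0.095 and 0.095 m and y of jar4 in the frame of tray_in between -0.07 and 0.07 m and z of jar4 in the frame of tray_in between -0.008 and 0.008 m) or (distance of each of jar1, jar2 from where it was at the start of the episode below 0.04 m and angle between each of jar1, jar2, jar3, jar4's own z axis and vertical below 0.12 rad and x of jar3 in the frame of tray_in between -0.095 and 0.095 m and y of jar3 in the frame of tray_in between -0.07 and 0.07 m and z of jar3 in the frame of tray_in between -0.008 and 0.008 m and linear speed of each of jar3, jar4 below 0.03 m/s and contact force between each of jar3, jar4 and the fingers below 0.1 N and x of jar4 in the frame of tray_in between -0.095 and 0.095 m and y of jar4 in the frame of tray_in between -0.07 and 0.07 m and z of jar4 in the frame of tray_in between -0.008 and 0.008 m))), for 0.2 s.
2. the knob's pointer is at the green mark, within 6 mm on the 46 mm circle (about 7.5 degrees) (distance between pointer_point and mark_point below 0.006 m), for 0.2 s.
At the end, for the whole second after the job is handed in: Exactly three purple-capped jars stand let go and at rest on the tray floor: the first within 40 mm of its start, and two from the bench; the other two stand within 40 mm of their starts. The knob is still, its pointer within 6 mm (7.5 degrees) of the green mark (all of step 1 and distance between pointer_point and mark_point below 0.006 m and velocity of joint speed_knob between -0.05 and 0.05 rad/s); the robot touches nothing.
It fails at once if a bystander (red-capped jar, amber bottle, tub, tube rack) is shifted more than 30 mm or tipped (distance of any of red_jar, amber_bottle, tub, tube_rack from where it was at the start of the episode above 0.03 m or angle between any of red_jar, amber_bottle, tub, tube_rack's own z axis and vertical above 0.3 rad).
It fails at once if a purple-capped jar is tipped over (angle between any of jar0, jar1, jar2, jar3, jar4's own z axis and vertical above 0.8 rad).
It fails at once if a jar is dropped into the tray from more than 20 mm ((x of jar1 in the frame of tray_in between -0.095 and 0.095 m and y of jar1 in the frame of tray_in between -0.07 and 0.07 m and z of jar1 in the frame of tray_in above 0.02 m and contact force between jar1 and anything else below 0.01 N) or (x of jar2 in the frame of tray_in between -0.095 and 0.095 m and y of jar2 in the frame of tray_in between -0.07 and 0.07 m and z of jar2 in the frame of tray_in above 0.02 m and contact force between jar2 and anything else below 0.01 N) or (x of jar3 in the frame of tray_in between -0.095 and 0.095 m and y of jar3 in the frame of tray_in between -0.07 and 0.07 m and z of jar3 in the frame of tray_in above 0.02 m and contact force between jar3 and anything else below 0.01 N) or (x of jar4 in the frame of tray_in between -0.095 and 0.095 m and y of jar4 in the frame of tray_in between -0.07 and 0.07 m and z of jar4 in the frame of tray_in above 0.02 m and contact force between jar4 and anything else below 0.01 N)).
It also fails if it takes over 67 s, if anything falls off the work surface, if the arm or the gripper's body presses on something with over 40 N, if the wrist force passes 120 N, or if a joint passes its speed limit or range.

## Working session

There is one attempt and no reset: what is moved stays moved. The work goes in short steps, Python scripts to look and compute and a shell command to move; the robot and the scene stay as the last step left them, time stands still between calls to the robot, and variables do not carry over. Pictures are saved under pics/ and viewed, at most 10 in all, crops included, and the job is handed in when it is done.

```bash
mkdir -p pics; cat > h.py <<'E'
import cv2,numpy as np
from bench import arm
from scipy.spatial.transform import Rotation as Rn
def cam(n):
    s=arm.state(); c=arm.camera(n)
    if n=="wrist":
        q=s["tcp_rot"]; T=np.eye(4); T[:3,:3]=Rn.from_quat([q[1],q[2],q[3],q[0]]).as_matrix(); T[:3,3]=s["tcp_pos"]
        M=np.linalg.inv(T@np.array(c["hand_eye"])); c["R"]=M[:3,:3]; c["t"]=M[:3,3]
    np.savez(f"cal_{n}.npz",mtx=c["mtx"],R=c["R"],t=c["t"],color=c["color"])
    return c
def ray(c,uv,z):
    c={k:np.array(c[k]) for k in("mtx","R","t")}
    d=c["R"].T@np.linalg.solve(c["mtx"],[uv[0],uv[1],1]); o=-c["R"].T@c["t"]
    return o+d*(z-o[2])/d[2]
def proj(c,X):
    p=np.array(c["mtx"])@(np.array(c["R"])@np.array(X)+np.array(c["t"])); return p[:2]/p[2]
def save(im,name): cv2.imwrite("pics/"+name,im[:,:,::-1])
E
python3 - <<'E'
from h import *
print({k:np.round(v,3) for k,v in arm.state().items()})
a=cam("scene");b=cam("side")
for c in(a,b): print(-np.array(c["R"]).T@c["t"],np.array(c["R"])[2],c["mtx"][0][0])
save(cv2.resize(a["color"],(800,600),interpolation=2),"scene1.png");save(cv2.resize(b["color"],(800,600),interpolation=2),"side1.png")
E
```

```text
{'time': np.float64(0.0), 'joint_pos': array([ 1.199,  0.492,  1.559, -0.   ,  1.092, -0.106]), 'qvel': array([-0.   ,  0.001, -0.002,  0.   , -0.002,  0.001]), 'effort': array([-2.0000e-03, -6.1845e+01, -2.6160e+01, -0.0000e+00,  4.0000e-03,
        0.0000e+00]), 'tcp_pos': array([0.164, 0.603, 0.404]), 'tcp_rot': array([-0.   ,  0.133,  0.991, -0.001]), 'contact_force': array([ 0.796, -0.974, -0.187]), 'ft_torque': array([ 0.021, -0.028,  0.001]), 'finger_force': np.float64(0.0), 'finger_gap': np.float64(0.085)}
[ 1.35233503 -0.37331427  0.64575995] [-0.77661549  0.32322677 -0.54073361] 350.8659008023644
[ 0.41044256 -0.97335299  0.89050164] [ 0.11320337  0.7535403  -0.64758167] 467.9866730187761
```

View pics/scene1.png

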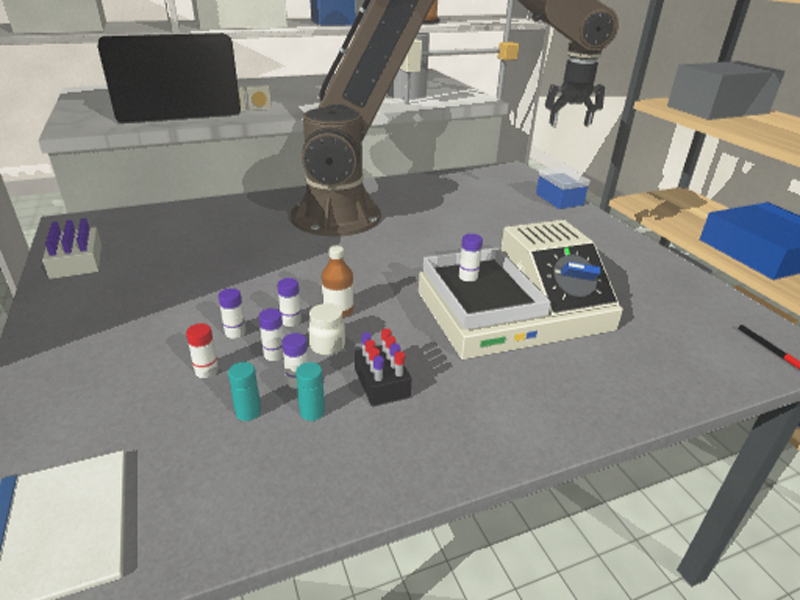

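View pics/side1.png

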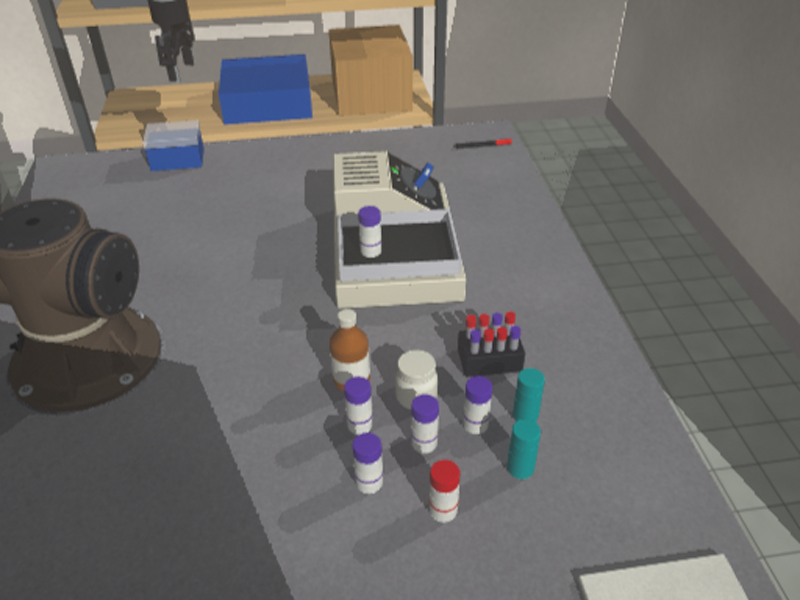

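Scene picture (800x600), where +y points right. The purple jars are at (288,287), (231,297), (270,318) and (294,343), with the tray jar at (471,242). Possible lookalikes:
- the red jar at (200,333)
- the turquoise jars at (243,372) and (310,372)
- the purple tubes in the rack at (382,355) and in the far rack at (68,237)

In the side picture, the purple caps are at (358,390), (425,408), (367,447) and (478,390). I'll measure these next and take one close crop.

```bash
python3 - <<'E'
from h import *
P={}
for n in("scene","side"):
    c=dict(np.load(f"cal_{n}.npz")); hsv=cv2.cvtColor(c["color"],cv2.COLOR_RGB2HSV)
    for nm,lo,hi in(("pur",(120,90,40),(140,255,255)),("red",(0,180,90),(4,255,255)),("turq",(82,120,60),(95,255,255)),("green",(50,150,100),(70,255,255))):
        m=cv2.inRange(hsv,np.array(lo),np.array(hi)); k,_,st,ce=cv2.connectedComponentsWithStats(m)
        for i in range(1,k):
            a=st[i,4]
            if a<(5 if nm=="green" else 60): continue
            z={"pur":.079,"red":.079,"turq":.045,"green":.1}[nm]
            print(n,nm,a,ce[i].round(1),(ce[i]*1.5625).round(),ray(c,ce[i],z).round(3)[:2],ray(c,ce[i],z+.068).round(3)[:2] if nm=="pur" else "")
c=dict(np.load("cal_scene.npz"))["color"];d=dict(np.load("cal_side.npz"))["color"]
A=cv2.resize(c[130:215,260:410],(800,453),interpolation=2)
save(A,"s_crop.png")
# footprints: tub, bottle, rack, tray corners
S=dict(np.load("cal_side.npz"));C=dict(np.load("cal_scene.npz"))
f=lambda c,u,v,z:ray(c,(u/1.5625,v/1.5625),z)[:2].round(3)
print("tub",f(S,417,362,.075),f(C,326,313,.075)); print("amber cap",f(S,347,317,.14),f(C,337,252,.14))
for u,v in((337,302),(464,298)): print("shk corner side bottom?",f(S,u,v,0),f(S,u,v-25,.055))
for u,v in((423,258),(463,333),(548,307)): print("tray top sc",f(C,u,v,.093))
for u,v in((338,277),(463,270),(447,212)): print("tray top si",f(S,u,v,.093))
E
```

```text
scene pur 118 [ 43.3 151.1] [ 68. 236.] [ 0.085 -0.63 ] [ 0.237 -0.599]
scene pur 111 [ 52.7 149.7] [ 82. 234.] [ 0.083 -0.601] [ 0.236 -0.573]
scene pur 129 [ 33.6 152.3] [ 53. 238.] [ 0.084 -0.659] [ 0.236 -0.625]
scene pur 120 [301.6 154.8] [471. 242.] [0.399 0.207] [0.513 0.137]
scene pur 139 [183.9 183.5] [287. 287.] [ 0.45  -0.222] [ 0.558 -0.24 ]
scene pur 152 [146.6 190.5] [229. 298.] [ 0.452 -0.331] [ 0.56  -0.336]
scene pur 167 [172.6 203.8] [270. 318.] [ 0.543 -0.274] [ 0.64  -0.286]
scene pur 192 [188.  220.2] [294. 344.] [ 0.629 -0.25 ] [ 0.716 -0.265]
scene red 84 [124.9 213.5] [195. 334.] [ 0.545 -0.399] 
scene turq 574 [156.  249.8] [244. 390.] [ 0.674 -0.343] 
scene turq 546 [198.1 249.8] [310. 390.] [ 0.71  -0.246] 
scene green 10 [362.8 160.3] [567. 250.] [0.536 0.36 ] 
side pur 144 [236.2 137.9] [369. 216.] [0.521 0.239] [0.512 0.137]
side pur 238 [228.5 249.5] [357. 390.] [ 0.449 -0.223] [ 0.446 -0.286]
side pur 258 [306.  248.9] [478. 389.] [ 0.629 -0.25 ] [ 0.61 -0.31]
side pur 257 [271.8 261.2] [425. 408.] [ 0.543 -0.274] [ 0.532 -0.333]
side pur 295 [234.6 286.3] [366. 447.] [ 0.451 -0.332] [ 0.448 -0.386]
side turq 1068 [336.9 270.8] [526. 423.] [ 0.693 -0.298] 
side green 5 [252.2 108.2] [394. 169.] [0.591 0.373] 
tub [ 0.548 -0.175] [ 0.554 -0.174]
amber cap [ 0.447 -0.125] [ 0.455 -0.122]
shk corner side bottom? [0.439 0.078] [0.443 0.084]
shk corner side bottom? [0.676 0.051] [0.675 0.058]
tray top sc [0.454 0.062]
tray top sc [0.713 0.02 ]
tray top sc [0.696 0.202]
tray top si [0.443 0.035]
tray top si [0.663 0.02 ]
tray top si [0.671 0.205]
```

View pics/s_crop.png

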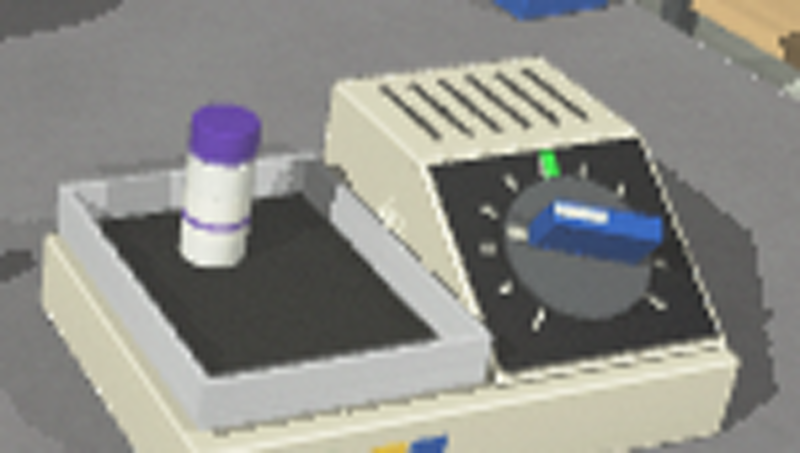

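The crop shows three parts:
- **Pointer:** the white line at the left of the skirt, about (517,232).
- **Green mark:** at the top of the scale, about (549,165), so the knob needs roughly a quarter turn clockwise.
- **Jar caps:** purple positions from the two cameras agree within 2 mm.

Next I'll fit the shaker's pose.

```bash
cat > fit.py <<'E'
from h import *
from scipy.optimize import least_squares
S=dict(np.load("cal_side.npz"));C=dict(np.load("cal_scene.npz"))
k=lambda u,v:(260+u/5.333-.5+.1,130+v/5.333-.5+.1)
obs=[(C,(5,-15,140),k(430,165)),(C,(5,-165,140),k(637,137)),(C,(115,-15,140),k(332,90)),(C,(115,-165,140),k(545,58)),
(C,(-110,-15,60),k(500,378)),(C,(-110,-165,60),k(720,345)),(C,(-120,-170,55),k(736,358)),
(S,(5,-15,140),(387/1.5625,186/1.5625)),(S,(115,-15,140),(335/1.5625,187/1.5625)),(S,(120,170,55),(337/1.5625,279/1.5625)),(S,(-120,170,55),(464/1.5625,274/1.5625))]
def W(p,l):
    l=np.array(l)/1000; c,s=np.cos(p[2]),np.sin(p[2]); return np.array([p[0]+c*l[0]-s*l[1],p[1]+s*l[0]+c*l[1],l[2]])
r=least_squares(lambda p:np.concatenate([proj(c,W(p,l))-u for c,l,u in obs]),[.56,.21,np.pi],loss="soft_l1")
p=r.x
a=np.radians(35); nl=np.array([-np.sin(a),0,np.cos(a)])
def local(w): 
    c,s=np.cos(p[2]),np.sin(p[2]); d=w-np.array([p[0],p[1],0]); return np.array([c*d[0]+s*d[1],-s*d[0]+c*d[1],d[2]])*1000
def panel(c,uv,h):  # intersect with plane h mm above the panel
    o=-c["R"].T@c["t"]; d=c["R"].T@np.linalg.solve(c["mtx"],[*uv,1]); A=local(o); B=local(o+d)-A
    P0=np.array([-110,0,60])+nl*h; return A+B*(nl@(P0-A))/(nl@B)
up=np.array([np.cos(a),0,np.sin(a)])
def uvp(c,uv,h):  # (right, up) mm on panel relative to panel mid bottom
    X=panel(c,uv,h)-np.array([-110,0,60]); return np.array([-X[1],X@up]) # right seen from outside = world +y = local -y
E
python3 - <<'E'
from fit import *
print(p,np.degrees(p[2]),r.fun.round(1))
print("jar0 local",local(np.array([.512,.137,.068])).round(1))
for n,uv,h in(("green in",k(551,177),0),("green out",k(547,152),0),("skirt ctr",k(583,247),8),("skirt L",k(506,235),8),("skirt R",k(661,262),8),("skirt top",k(572,177),8),("skirt bot",k(595,320),8),("pointer out",k(509,231),8),("pointer in",k(528,234),8),
 ("tick L",k(537,318),0),("tick R",k(657,302),0),("bar top white L",k(557,210),42),("R",k(607,215),42)): print(n,uvp(C,uv,h).round(1))
for u,v in((-105,0),(-105,160),(105,160)):pass
for n,uv in(("tray SW",(338,277)),("SE",(463,270)),("NE",(447,212))): print(n,local(ray(S,(uv[0]/1.5625,uv[1]/1.5625),.093)).round(0))
for n,uv in(("k",(423,258)),("k2",(463,333)),("k3",(548,307))): print(n,local(ray(C,(uv[0]/1.5625,uv[1]/1.5625),.093)).round(0))
print(W(p,(0,80,68)))
E
```

```text
[0.56901609 0.22365639 3.06204338] 175.44216257850624 [-1.7 -1.3  1.4 -1.6  0.6 -2.4 -0.1 -1.   0.1  0.7  2.  -0.4  2.   0.
  2.3  0.6 -0.9  1.6 -1.9  3.3  1.   2.2]
jar0 local [49.9 90.9 68. ]
green in [ 91.9 117. ]
green out [ 95.4 133.1]
skirt ctr [89.8 68.1]
skirt L [44.9 82.2]
skirt R [135.  52.]
skirt top [ 99.6 111.9]
skirt bot [80.2 23.9]
pointer out [47.7 84.3]
pointer in [58.7 80.8]
tick L [50.7 33. ]
tick R [128.6  31.1]
bar top white L [58.6 79.6]
R [87.7 72.4]
tray SW [111. 198.  93.]
SE [-110.  196.   93.]
NE [-104.   10.   93.]
k [101. 170.  93.]
k2 [-160.  192.   93.]
k3 [-128.   11.   93.]
[0.56265886 0.14390938 0.068     ]
```

```bash
python3 -m inch '[[1,-0.9,0,-0.8],[1,-0.9,0,-0.8],[1,-0.9,0,-0.8],[1,-0.9,0,-0.8],[1,-0.9,0,-0.8],[1,-0.9,0,-0.8],[1,-0.9,0,-0.8],[1,-0.9,0,-0.8]]' 1; python3 -m inch '[[0,-1,0,0],[0,-1,0,0],[0,-1,0,0],[0,-1,0,0],[0,-1,0,0],[0,-1,0,0],[0,-1,0,0],[0,-1,0,0]]'
```

```text
time: 0.9
tcp_pos: [0.4627, 0.3338, 0.4046]
tcp_rot: [-0.0, 0.671, 0.741, -0.0]
contact_force: [0.9, 1.3, 0.7]
finger_gap: 0.0855
finger_force: 0.0
time: 1.7
tcp_pos: [0.4615, 0.0345, 0.4046]
tcp_rot: [-0.0, 0.67, 0.742, -0.0]
contact_force: [0.8, -0.2, 0.4]
finger_gap: 0.0856
finger_force: 0.0
```

```bash
python3 -m inch '[[0,-1,0,0],[0,-1,0,0],[0,-1,0,0],[0,-1,0,0],[0,-1,0,0],[0,-1,0,0],[0,-1,0,0],[0,-1,0,0]]'; python3 -m inch '[[-0.03,-0.22,0,0],[-0.03,-0.22,0,0],[-0.03,-0.22,0,0],[-0.03,-0.22,0,0]]'
python3 - <<'E'
from h import *
c=cam("wrist"); im=c["color"].copy()
for n,X in dict(C=(.452,-.332,.09),A=(.45,-.222,.09),B=(.543,-.274,.09)).items():
    u=proj(c,X); print(n,u); cv2.circle(im,tuple(int(v) for v in u),3,(0,255,0),1)
save(im,"w1.png")
E
```

```text
time: 2.5
tcp_pos: [0.462, -0.2641, 0.4041]
tcp_rot: [-0.001, 0.669, 0.743, 0.0]
contact_force: [-0.4, 0.5, 0.2]
finger_gap: 0.0853
finger_force: 0.0
time: 2.9
tcp_pos: [0.4529, -0.329, 0.4045]
tcp_rot: [-0.0, 0.669, 0.744, 0.0]
contact_force: [-0.2, 0.4, 0.2]
finger_gap: 0.0857
finger_force: 0.0
C [252.77666728 181.14638318]
A [263.3538233   65.58126206]
B [351.53972117 133.79656463]
```

View pics/w1.png

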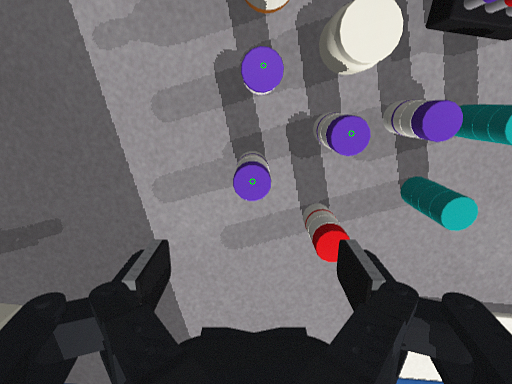

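The wrist view shows the purple caps exactly under their predicted spots: jar C at (252,181), jar A at (263,68) and jar B at (350,134). The red jar is apart, at (332,242). I'm picking C first.

```bash
python3 -m inch '[[0,-0.01,-0.15,0],[0,-0.01,-0.3,0],[0,-0.01,-0.45,0],[0,-0.01,-0.55,0],[0,-0.01,-0.6,0],[0,-0.01,-0.6,0]]' 1; python3 -m inch '[[0,0,0,0],[0,0,0,0],[0,0,0,0],[0,0,0,0],[0,0,0,0],[0,0,0,0],[0,0,0,0],[0,0,0,0]]' -1
```

```text
time: 3.55
tcp_pos: [0.4527, -0.3319, 0.223]
tcp_rot: [-0.002, 0.669, 0.744, 0.0]
contact_force: [0.1, 0.0, 1.5]
finger_gap: 0.0855
finger_force: 0.0
time: 4.35
tcp_pos: [0.4525, -0.3336, 0.226]
tcp_rot: [0.001, 0.669, 0.743, 0.0]
contact_force: [-0.2, 1.7, 6.9]
finger_gap: 0.0389
finger_force: 59.4
```

```bash
python3 -m inch '[[0,0,0.1,0],[0,0,0.25,0],[0,0,0.4,0],[0,0,0.55,0],[0,0,0.65,0],[0,0,0.65,0]]' -1; python3 -m inch '[[0.3,0.8,0,0.3],[0.3,0.8,0,0.3],[0.3,0.8,0,0.3],[0.3,0.8,0,0.3],[0.3,0.8,0,0.3],[0.3,0.8,0,0.3],[0.3,0.8,0,0.3]]'; python3 -m inch '[[0.285,0.77,0,0.58],[0.285,0.77,0,0.58],[0.285,0.77,0,0.58],[0.285,0.77,0,0.58],[0.285,0.77,0,0.58],[0.285,0.77,0,0.58],[0.285,0.77,0,0.58],[0.285,0.77,0,0.58]]'
```

```text
time: 4.95
tcp_pos: [0.4523, -0.3333, 0.4247]
tcp_rot: [0.004, 0.669, 0.743, -0.0]
contact_force: [-0.6, 0.2, -1.6]
finger_gap: 0.0387
finger_force: 60.5
time: 5.65
tcp_pos: [0.5426, -0.0922, 0.4192]
tcp_rot: [-0.0, 0.476, 0.88, -0.0]
contact_force: [-0.0, -0.2, -1.5]
finger_gap: 0.0386
finger_force: 60.5
time: 6.45
tcp_pos: [0.628, 0.1359, 0.4194]
tcp_rot: [-0.0, 0.044, 0.999, -0.0]
contact_force: [-0.6, -0.7, -1.2]
finger_gap: 0.0387
finger_force: 60.8
```

```bash
python3 -m inch '[[0,0,-0.15,0],[0,0,-0.28,0],[0,0,-0.28,0]]'
python3 - <<'E'
from h import *
a=cam("scene")["color"][110:235,255:415];b=cam("side")["color"][70:205,190:320]
save(np.vstack([cv2.resize(a,(480,375)),]),"x.png")
save(np.hstack([cv2.resize(a,(400,312),interpolation=2),cv2.resize(b,(300,312),interpolation=2)]),"p1.png")
E
```

```text
time: 6.75
tcp_pos: [0.6272, 0.1356, 0.3314]
tcp_rot: [-0.004, 0.044, 0.999, -0.001]
contact_force: [0.5, -1.0, -0.6]
finger_gap: 0.0386
finger_force: 60.8
```

View pics/p1.png

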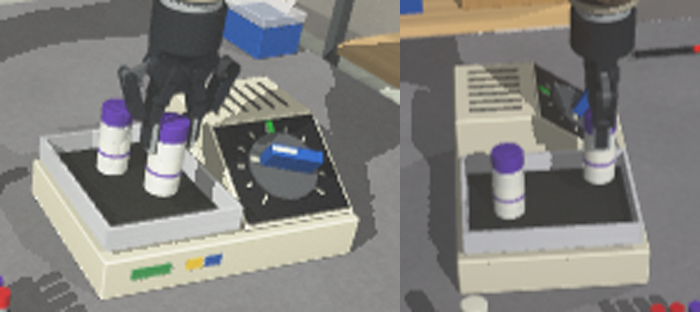

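The jar hangs upright inside the tray walls, with jar0 clear to its left. I'm lowering it gently.

```bash
python3 -m inch '[[0,0,-0.05,0],[0,0,-0.09,0],[0,0,-0.12,0],[0,0,-0.12,0]]'; python3 -m inch '[[0,0,-0.005,0],[0,0,-0.01,0],[0,0,-0.015,0],[0,0,-0.015,0]]'
```

```text
time: 7.25
tcp_pos: [0.628, 0.1373, 0.2994]
tcp_rot: [-0.0, 0.042, 0.999, -0.0]
contact_force: [-0.1, 0.3, -1.2]
finger_gap: 0.0388
finger_force: 60.8
time: 7.65
tcp_pos: [0.628, 0.1375, 0.2953]
tcp_rot: [0.0, 0.042, 0.999, 0.0]
contact_force: [0.5, -1.1, -0.9]
finger_gap: 0.0386
finger_force: 60.8
```

```bash
python3 -m inch '[[0,0,-0.004,0],[0,0,-0.008,0],[0,0,-0.008,0]]'; python3 -m inch '[[0,0,-0.004,0],[0,0,-0.008,0],[0,0,-0.008,0]]'
```

```text
time: 7.95
tcp_pos: [0.6281, 0.1374, 0.294]
tcp_rot: [0.001, 0.042, 0.999, 0.0]
contact_force: [-2.7, -1.3, 8.3]
finger_gap: 0.0392
finger_force: 62.0
time: 8.25
tcp_pos: [0.6281, 0.1374, 0.2939]
tcp_rot: [0.002, 0.042, 0.999, 0.0]
contact_force: [-8.7, -2.5, 27.4]
finger_gap: 0.039
finger_force: 63.9
```

```bash
python3 -m inch '[[0,0,0.008,0],[0,0,0.008,0]]'; python3 -m inch '[[0,0,0,0],[0,0,0,0],[0,0,0,0],[0,0,0,0],[0,0,0,0],[0,0,0,0]]' 1; python3 -m inch '[[0,0,0.1,0],[0,0,0.25,0],[0,0,0.4,0],[0,0,0.45,0]]'; python3 -m inch '[[-0.2,-0.85,0,-0.6],[-0.3,-0.85,0,-0.88],[-0.3,-0.85,0,-0.88],[-0.3,-0.85,0,-0.88],[-0.3,-0.85,0,-0.88],[-0.3,-0.85,0,-0.88],[-0.3,-0.85,0,-0.88],[-0.3,-0.85,0,-0.88]]'
```

```text
time: 8.45
tcp_pos: [0.6281, 0.1374, 0.294]
tcp_rot: [0.001, 0.042, 0.999, 0.0]
contact_force: [-2.4, -1.6, 10.9]
finger_gap: 0.0389
finger_force: 62.0
time: 9.05
tcp_pos: [0.628, 0.1375, 0.2927]
tcp_rot: [-0.0, 0.042, 0.999, 0.0]
contact_force: [0.2, -0.4, 0.2]
finger_gap: 0.0855
finger_force: 0.0
time: 9.45
tcp_pos: [0.628, 0.1375, 0.4327]
tcp_rot: [0.003, 0.042, 0.999, 0.001]
contact_force: [-0.2, 0.1, 0.1]
finger_gap: 0.0854
finger_force: 0.0
time: 10.25
tcp_pos: [0.5376, -0.1185, 0.428]
tcp_rot: [0.0, 0.602, 0.799, 0.0]
contact_force: [0.8, 0.4, 0.1]
finger_gap: 0.0853
finger_force: 0.0
```

```bash
python3 -m inch '[[-0.29,-0.345,0,-0.15],[-0.29,-0.345,0,-0.15],[-0.29,-0.345,0,-0.15],[-0.29,-0.345,0,-0.15],[-0.29,-0.345,0,-0.15]]'
python3 - <<'E'
from h import *
c=cam("wrist"); im=c["color"]; hsv=cv2.cvtColor(im,cv2.COLOR_RGB2HSV)
m=cv2.inRange(hsv,np.array((120,90,40)),np.array((140,255,255))); k,_,st,ce=cv2.connectedComponentsWithStats(m)
for i in range(1,k):
    if st[i,4]>200: print(st[i],ray(c,ce[i],.09).round(4))
b=cam("scene")["color"]; hsv=cv2.cvtColor(b,cv2.COLOR_RGB2HSV); c=dict(np.load("cal_scene.npz"))
m=cv2.inRange(hsv,np.array((120,90,40)),np.array((140,255,255))); k,_,st,ce=cv2.connectedComponentsWithStats(m)
for i in range(1,k):
    if st[i,4]>60 and ce[i][0]>260: print(ce[i],ray(c,ce[i],.147).round(4))
E
```

```text
time: 10.75
tcp_pos: [0.4507, -0.2215, 0.428]
tcp_rot: [0.0, 0.689, 0.725, 0.0]
contact_force: [0.7, 1.7, 0.2]
finger_gap: 0.0855
finger_force: 0.0
[483  58  27  20 374] [ 0.6873 -0.1021  0.09  ]
[432  92  26  18 374] [ 0.6425 -0.1357  0.09  ]
[493  98  19  17 222] [ 0.7055 -0.1382  0.09  ]
[ 235  156   35   37 1027] [ 0.449  -0.2228  0.09  ]
[ 383  186   42   37 1149] [ 0.6226 -0.2493  0.09  ]
[ 310  201   37   37 1014] [ 0.5398 -0.2721  0.09  ]
[301.73170732 154.76422764] [0.5134 0.1376 0.147 ]
[321.63398693 172.52941176] [0.629 0.139 0.147]
```

```bash
python3 -m inch '[[0,-0.003,-0.15,0],[0,-0.003,-0.3,0],[0,-0.003,-0.45,0],[0,-0.003,-0.6,0],[0,-0.003,-0.68,0],[0,-0.003,-0.68,0]]' 1; python3 -m inch '[[0,0,0,0],[0,0,0,0],[0,0,0,0],[0,0,0,0],[0,0,0,0],[0,0,0,0],[0,0,0,0],[0,0,0,0]]' -1;  python3 -m inch '[[0,0,0.1,0],[0,0,0.25,0],[0,0,0.4,0],[0,0,0.55,0],[0,0,0.65,0],[0,0,0.65,0]]' -1
```

```text
time: 11.45
tcp_pos: [0.4512, -0.2208, 0.221]
tcp_rot: [-0.003, 0.688, 0.726, -0.0]
contact_force: [-1.3, -0.6, 1.3]
finger_gap: 0.0851
finger_force: 0.0
time: 12.25
tcp_pos: [0.451, -0.222, 0.2253]
tcp_rot: [0.001, 0.689, 0.725, 0.0]
contact_force: [-2.0, 1.0, 8.4]
finger_gap: 0.0388
finger_force: 59.0
time: 12.85
tcp_pos: [0.4507, -0.2217, 0.4237]
tcp_rot: [0.004, 0.689, 0.725, 0.001]
contact_force: [0.3, -0.5, -1.3]
finger_gap: 0.0384
finger_force: 60.5
```

```bash
python3 -m inch '[[0.2,0.7,0,0.45],[0.2,0.7,0,0.45],[0.2,0.7,0,0.45],[0.2,0.7,0,0.45],[0.2,0.7,0,0.45],[0.2,0.7,0,0.45]]'; python3 -m inch '[[0.2,0.497,0,0.46],[0.2,0.497,0,0.46],[0.2,0.497,0,0.46],[0.2,0.497,0,0.46],[0.2,0.497,0,0.46],[0.2,0.497,0,0.46],[0.2,0.497,0,0.46]]'
```

```text
time: 13.45
tcp_pos: [0.511, -0.0096, 0.4183]
tcp_rot: [-0.0, 0.392, 0.92, 0.0]
contact_force: [-0.7, -0.5, -1.0]
finger_gap: 0.0389
finger_force: 60.5
time: 14.15
tcp_pos: [0.5709, 0.1362, 0.4185]
tcp_rot: [-0.0, 0.048, 0.999, -0.0]
contact_force: [-0.4, 0.1, -1.3]
finger_gap: 0.0386
finger_force: 60.9
```

```bash
python3 -m inch '[[0,0.003,-0.12,0],[0,0.003,-0.24,0],[0,0.003,-0.34,0],[0,0.003,-0.39,0],[0,0.003,-0.395,0],[0,0.003,-0.395,0]]'; python3 -m inch '[[0,0,-0.005,0],[0,0,-0.01,0],[0,0,-0.015,0],[0,0,-0.02,0],[0,0,-0.02,0]]'
```

```text
time: 14.75
tcp_pos: [0.5712, 0.1375, 0.3007]
tcp_rot: [0.0, 0.046, 0.999, 0.0]
contact_force: [0.5, -0.4, -0.6]
finger_gap: 0.0388
finger_force: 60.9
time: 15.25
tcp_pos: [0.5709, 0.1381, 0.2943]
tcp_rot: [-0.0, 0.045, 0.999, 0.0]
contact_force: [-0.7, 1.0, -1.3]
finger_gap: 0.0385
finger_force: 60.9
```

```bash
python3 -m inch '[[0,0,-0.004,0],[0,0,-0.008,0],[0,0,-0.008,0]]'
```

```text
time: 15.55
tcp_pos: [0.5711, 0.138, 0.2933]
tcp_rot: [0.001, 0.045, 0.999, 0.0]
contact_force: [-2.9, -1.4, 13.3]
finger_gap: 0.039
finger_force: 62.4
```

```bash
python3 -m inch '[[0,0,0.002,0],[0,0,0.002,0],[0,0,0.002,0],[0,0,0.002,0],[0,0,0.002,0],[0,0,0.002,0]]' 1; python3 -m inch '[[0,0,0.1,0],[0,0,0.25,0],[0,0,0.4,0],[0,0,0.45,0]]'; python3 -m inch '[[0.17,0.57,0,0],[0.17,0.57,0,0],[0.17,0.57,0,0],[0.17,0.57,0,0],[0.17,0.57,0,0],[0.17,0.57,0,0]]' -1
python3 - <<'E'
from h import *
c=cam("wrist"); save(cv2.resize(c["color"],(800,600),interpolation=2),"w2.png")
b=cam("scene")["color"]; hsv=cv2.cvtColor(b,cv2.COLOR_RGB2HSV); c=dict(np.load("cal_scene.npz"))
m=cv2.inRange(hsv,np.array((120,90,40)),np.array((140,255,255))); k,_,st,ce=cv2.connectedComponentsWithStats(m)
for i in range(1,k):
    if st[i,4]>60 and ce[i][0]>100: print(ce[i],ray(c,ce[i],.147).round(4),ray(c,ce[i],.079).round(4))
E
```

```text
time: 16.15
tcp_pos: [0.571, 0.1381, 0.2924]
tcp_rot: [-0.0, 0.045, 0.999, 0.0]
contact_force: [0.3, -0.6, -0.3]
finger_gap: 0.0855
finger_force: 0.0
time: 16.55
tcp_pos: [0.571, 0.1381, 0.4321]
tcp_rot: [0.003, 0.045, 0.999, 0.001]
contact_force: [0.4, -0.3, -0.1]
finger_gap: 0.0859
finger_force: 0.0
time: 17.15
tcp_pos: [0.6218, 0.3094, 0.4269]
tcp_rot: [-0.0, 0.044, 0.999, -0.0]
contact_force: [-0.2, 0.1, -0.2]
finger_gap: -0.0001
finger_force: 0.0
[312.49382716 164.32098765] [0.5781 0.1385 0.147 ] [0.4726 0.2083 0.079 ]
[172.54545455 203.9030303 ] [ 0.6406 -0.2857  0.147 ] [ 0.5435 -0.2737  0.079 ]
[188.03626943 220.19689119] [ 0.7158 -0.2649  0.147 ] [ 0.629  -0.2501  0.079 ]
```

View pics/w2.png

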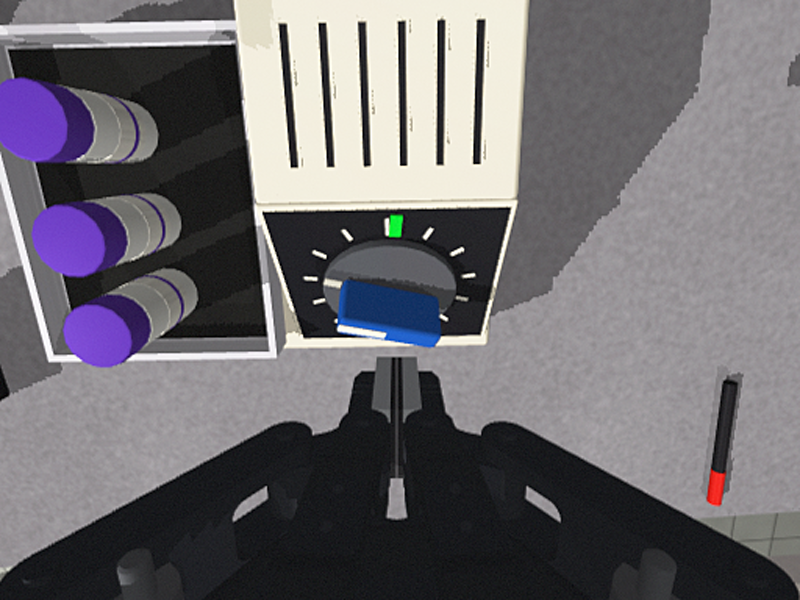

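The wrist view shows three purple jars standing in the tray. The pointer on the skirt is at (333,284), the inner end of the green mark at (395,236), and the skirt runs from (323,286) to (457,288). I'm refitting the shaker from this view.

```bash
cat > fit2.py <<'E'
from fit import *
import fit
Wc=dict(np.load("cal_wrist0.npz"))
w=lambda u,v:(u/1.5625-.2,v/1.5625-.2)
ob=[(Wc,(5,-15,140),w(254,203)),(Wc,(5,-165,140),w(517,200)),(Wc,(-110,-15,60),w(287,346)),(Wc,(-110,-165,60),w(487,343))]+[o for o in obs if o[0] is C]
r=least_squares(lambda p:np.concatenate([proj(c,W(p,l))-u for c,l,u in ob]),[.56,.21,np.pi],loss="soft_l1")
p=r.x; fit.p=p
def PW(right,upv,h): # panel coords (mm) -> world
    return W(p,np.array([-110,0,60])+up*upv+np.array([0,-right,0])+nl*h)
E
cp cal_wrist.npz cal_wrist0.npz
python3 - <<'E'
from fit2 import *
print(p,np.degrees(p[2]),r.fun.round(1))
for n,uv,h in(("green in",(395,237),0),("green out",(397,215),0),("skL",(323,286),8),("skR",(457,288),8),("skT",(390,239),8),("ptr out",(326,283),8),("ptr in",(341,285),8),("bar top BL",(338,331),42),("BR",(437,346),42),("TL",(346,282),42),("TR",(440,298),42)):
    print(n,uvp(Wc,w(*uv),h).round(1))
print("scene");
for n,uv,h in(("green in",k(551,177),0),("green out",k(547,152),0),("skL",k(506,235),8),("skR",k(661,262),8),("skT",k(572,177),8),("skB",k(595,320),8),("ptr out",k(509,231),8),("ptr in",k(528,234),8)): print(n,uvp(C,uv,h).round(1))
print(PW(90,70,31),PW(90,70,42))
E
```

```text
[0.56786568 0.21771233 3.05836801] 175.23157889272395 [-0.2  1.9  1.8  3.1  6.8 -3.3 -2.7 -1.9 -3.5 -1.2 -0.3 -1.4 -1.  -2.3
 -1.5 -0.9 -2.   0.9  0.2 -0.2  0.2  0.3]
green in [ 94.5 115.9]
green out [ 95.8 133.3]
skL [46.8 79.3]
skR [135.5  76.5]
skT [ 91.6 122. ]
ptr out [49.2 82.3]
ptr in [58.8 80.2]
bar top BL [59.1 76.8]
BR [121.4  58.8]
TL [ 68.3 123.7]
TR [119.6 109.4]
scene
green in [ 98.1 116.8]
green out [101.5 133. ]
skL [51.3 81.9]
skR [141.4  51.9]
skT [105.8 111.7]
skB [86.7 23.6]
ptr out [54. 84.]
ptr in [65.1 80.6]
[0.64554367 0.30154522 0.12554406] [0.65183117 0.30102074 0.13455474]
```

```bash
cat > tri.py <<'E'
from fit2 import *
def rayd(c,uv):
    d=c["R"].T@np.linalg.solve(c["mtx"],[*uv,1]); return -c["R"].T@c["t"],d/np.linalg.norm(d)
def tri(a,b):
    A=np.zeros((3,3));B=np.zeros(3)
    for o,d in(a,b): M=np.eye(3)-np.outer(d,d);A+=M;B+=M@o
    x=np.linalg.solve(A,B); return x,[np.linalg.norm((np.eye(3)-np.outer(d,d))@(x-o))*1000 for o,d in(a,b)]
E
python3 - <<'E'
from tri import *
X,e=tri(rayd(Wc,w(390,287)),rayd(C,k(583.5,248.5))); print("skirt ctr",X,e,"model",PW(90,70,8))
for n,a,b in(("green in",(395,237),(551,177)),("podTL",(254,203),(430,165)),("podTR",(517,200),(637,137)),("bl",(287,346),(500,378)),("br",(487,343),(720,345)),("ptr",(333,284),(518,232))):
    x,e=tri(rayd(Wc,w(*a)),rayd(C,k(*b))); print(n,x.round(4),np.round(e,1))
print([PW(15,140,0),PW(165,140,0),PW(15,0,0),PW(165,0,0)])
off=X-PW(90,70,8)
def pt(th,rho,side,h):
    t=np.radians(th); e=np.array([np.cos(t),np.sin(t)]); n=np.array([np.sin(t),-np.cos(t)]); q=rho*e+side*n
    return (PW(90+q[0],70+q[1],h)+off).round(4)
print("start edge",pt(161,25,-8,42),pt(161,33,-8,42),"surf",pt(161,25,-8,8))
print("end face",pt(86,25,-8,42),pt(86,25,-8,20),"end center tip r25",pt(86,25,0,8))
E
```

```text
skirt ctr [0.63103409 0.30702127 0.10303012] [np.float64(4.127459378478223), np.float64(4.127459378478085)] model [0.63239707 0.30264188 0.10670357]
green in [0.5913 0.3116 0.1282] [1.3 1.3]
podTL [0.5665 0.2377 0.1387] [5.9 5.9]
podTR [0.5754 0.3839 0.134 ] [1.7 1.7]
bl [0.6826 0.2201 0.0675] [4.8 4.8]
br [0.6923 0.3743 0.0603] [2.4 2.4]
ptr [0.6208 0.2692 0.1158] [2. 2.]
[array([0.56444752, 0.23304956, 0.1403007 ]), array([0.57691681, 0.38253038, 0.1403007 ]), array([0.67873188, 0.22351626, 0.06      ]), array([0.69120117, 0.37299709, 0.06      ])]
start edge [0.6478 0.2793 0.1312] [0.6451 0.2719 0.1327] surf [0.6284 0.2809 0.1034]
end face [0.6291 0.3009 0.1455] [0.6166 0.302  0.1275] end center tip r25 [0.6108 0.3105 0.1173]
```

```bash
python3 -m inch '[[0.17,-0.11,0,0],[0.17,-0.11,0,0],[0.17,-0.11,-0.1,0],[0.17,-0.11,-0.25,0],[0.17,-0.11,-0.37,0],[0.17,-0.11,-0.45,0],[0.17,-0.11,-0.49,0],[0.17,-0.11,-0.49,0]]' -1; python3 -m inch '[[-0.02,0,0,0],[-0.04,0,0,0],[-0.05,0.005,0.0,0],[-0.05,0.005,0.0,0]]'
python3 - <<'E'
from h import *
a=cam("scene")["color"][130:215,300:420];b=cam("wrist")["color"][60:260,120:370]
save(np.hstack([cv2.resize(a,(423,300),interpolation=2),cv2.resize(b,(375,300),interpolation=2)]),"k1.png")
E
```

```text
time: 18.05
tcp_pos: [0.6729, 0.2753, 0.2794]
tcp_rot: [-0.001, 0.045, 0.999, -0.0]
contact_force: [-0.1, 0.5, -0.4]
finger_gap: 0.0002
finger_force: 0.0
time: 18.45
tcp_pos: [0.6583, 0.2771, 0.2831]
tcp_rot: [0.003, 0.045, 0.999, 0.0]
contact_force: [6.1, -6.8, 4.0]
finger_gap: -0.0002
finger_force: 3.5
```

View pics/k1.png

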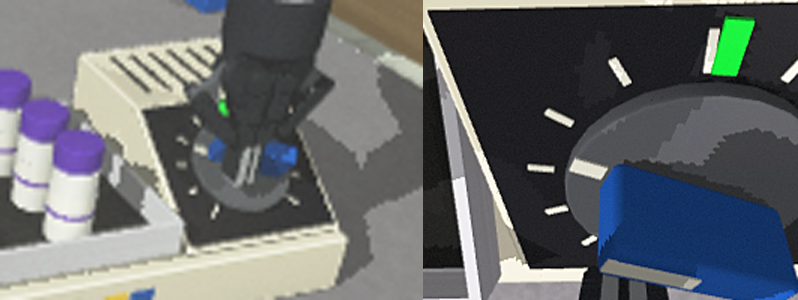

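The wrist crop shows the fingers (about (625,285)) touching the downslope side of the bar near its pointer end. I'm pushing up the slope.

```bash
python3 -m inch '[[-0.02,0.0,0.015,0],[-0.04,0.005,0.03,0],[-0.06,0.01,0.045,0],[-0.08,0.015,0.055,0],[-0.08,0.015,0.055,0],[-0.08,0.015,0.055,0]]'
cat > ang.py <<'E'
from h import *
im=cam("wrist")["color"]; save(cv2.resize(im[40:280,100:400],(750,600),interpolation=2),"ang.png")
E
python3 ang.py; mv pics/ang.png pics/k2.png
```

```text
time: 19.15
tcp_pos: [0.6337, 0.2821, 0.2977]
tcp_rot: [0.0, 0.045, 0.999, 0.0]
contact_force: [-0.8, -2.8, 2.6]
finger_gap: -0.0003
finger_force: 1.4
```

View pics/k2.png

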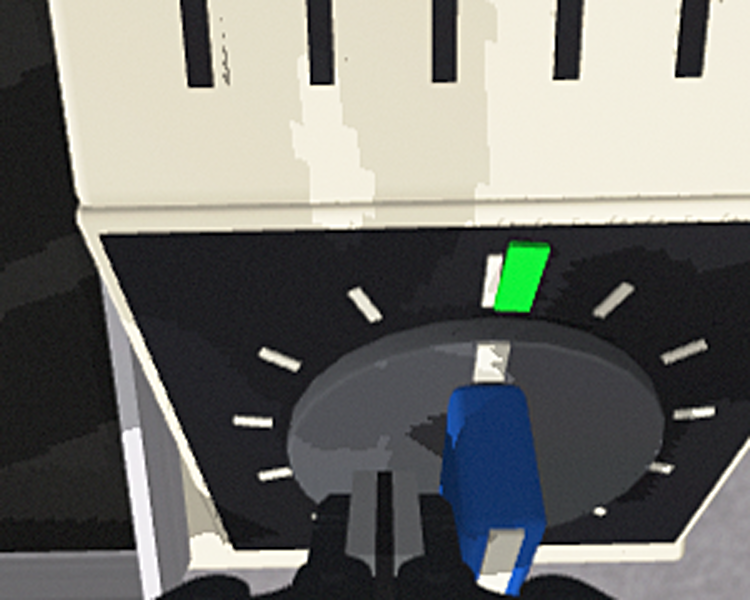

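The knob has turned nearly to the mark: the pointer is at (491,362), the 90° tick at (491,280) and the green mark's inner end at (514,311). I'm computing the remaining angle.

```bash
cat > rem.py <<'E'
from tri import *
c=dict(np.load("cal_wrist.npz")); q=lambda u,v:(100+u/2.5-.3,40+v/2.5-.3)
def run(ptr,grn,sk,t90):
    P=[uvp(c,q(*u),8) for u in ptr]; G=[uvp(c,q(*u),0) for u in grn]; S=[uvp(c,q(*u),8) for u in sk]; T=[uvp(c,q(*u),0) for u in t90]
    ctrx=(S[0][0]+S[1][0])/2
    print("P",np.round(P,1).tolist(),"G",np.round(G,1).tolist(),"S",np.round(S,1).tolist(),"T",np.round(T,1).tolist())
    g=G[1]; cy=G[1][1]-46; 
    for cx in (ctrx,T[1][0]):
        f=lambda x:np.degrees(np.arctan2(x[1]-cy,x[0]-cx)); print(cx,"ptr",[f(x).round(1) for x in P],"grn",[f(x).round(1) for x in G],"t90",[f(x).round(1) for x in T])
E
python3 - <<'E'
from rem import *
run([(491,344),(491,382)],[(529,243),(514,311)],[(288,450),(662,425)],[(494,256),(488,306)])
E
```

```text
P [[89.8, 115.4], [91.1, 103.3]] G [[95.2, 133.9], [95.0, 116.1]] S [[46.4, 77.5], [131.4, 87.1]] T [[89.3, 130.8], [89.7, 117.6]]
88.88107482632708 ptr [np.float64(88.9), np.float64(86.1)] grn [np.float64(84.3), np.float64(82.4)] t90 [np.float64(89.6), np.float64(89.0)]
89.68509028316149 ptr [np.float64(89.9), np.float64(87.5)] grn [np.float64(85.0), np.float64(83.4)] t90 [np.float64(90.4), np.float64(90.0)]
```

```bash
python3 -m inch '[[0,0.002,0,0],[0,0.004,0,0],[0,0.006,0,0],[0,0.006,0,0],[0,0.006,0,0]]'
python3 ang.py; mv pics/ang.png pics/k3.png
```

```text
time: 19.7
tcp_pos: [0.6341, 0.2833, 0.2971]
tcp_rot: [-0.0, 0.045, 0.999, -0.001]
contact_force: [-2.8, -8.6, 5.4]
finger_gap: 0.0002
finger_force: 4.4
```

View pics/k3.png

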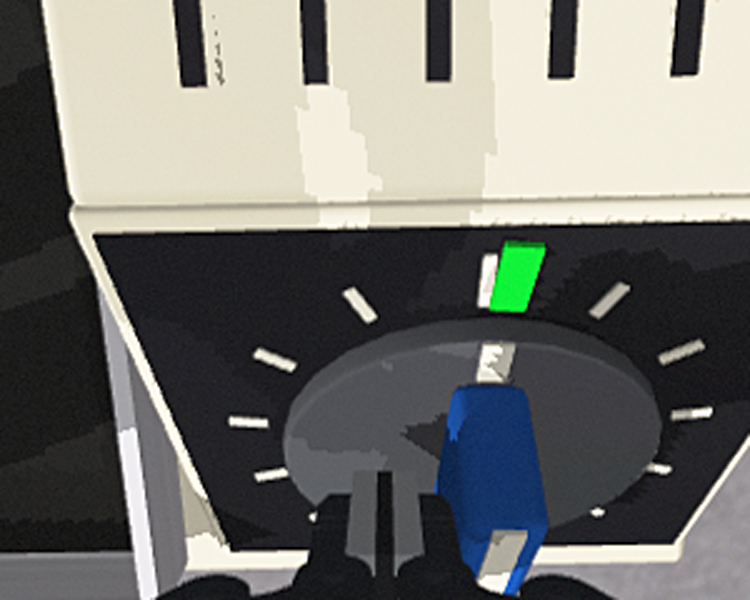

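The pointer is now at about (496,344) and the mark's inner end at (509,311), so about 2° remain. I'll give a last small push, then back off and check.

```bash
python3 -m inch '[[0,0.002,0,0],[0,0.004,0,0],[0,0.004,0,0],[0,0.004,0,0]]'; python3 -m inch '[[0,-0.02,0,0],[0,-0.05,0,0],[0,-0.05,0.1,0],[0,-0.05,0.25,0],[0.03,-0.0,0.4,0],[0.06,0.08,0.4,0],[0.06,0.08,0.4,0],[0.06,0.08,0.4,0]]'
python3 - <<'E'
from h import *
im=cam("wrist")["color"]; save(cv2.resize(im[60:260,130:380],(750,600),interpolation=2),"k4.png")
for n in("scene","side"):
    b=cam(n)["color"]; hsv=cv2.cvtColor(b,cv2.COLOR_RGB2HSV); c=dict(np.load(f"cal_{n}.npz"))
    m=cv2.inRange(hsv,np.array((120,90,40)),np.array((140,255,255))); k,_,st,ce=cv2.connectedComponentsWithStats(m)
    for i in range(1,k):
        if st[i,4]>60 and ce[i][0]>100: print(n,ray(c,ce[i],.147)[:2].round(3),ray(c,ce[i],.079)[:2].round(3))
E
```

```text
time: 20.15
tcp_pos: [0.634, 0.2841, 0.2973]
tcp_rot: [-0.001, 0.045, 0.999, -0.001]
contact_force: [-4.0, -11.3, 8.0]
finger_gap: -0.0003
finger_force: 6.1
time: 20.95
tcp_pos: [0.6518, 0.309, 0.4159]
tcp_rot: [-0.001, 0.044, 0.999, -0.0]
contact_force: [0.7, -0.8, -0.2]
finger_gap: 0.0001
finger_force: 0.0
scene [0.578 0.139] [0.473 0.208]
scene [ 0.641 -0.286] [ 0.544 -0.274]
scene [ 0.716 -0.265] [ 0.629 -0.25 ]
side [0.629 0.14 ] [0.648 0.242]
side [0.573 0.138] [0.588 0.24 ]
side [0.512 0.137] [0.521 0.238]
side [ 0.61 -0.31] [ 0.629 -0.25 ]
side [ 0.532 -0.333] [ 0.543 -0.274]
```

View pics/k4.png

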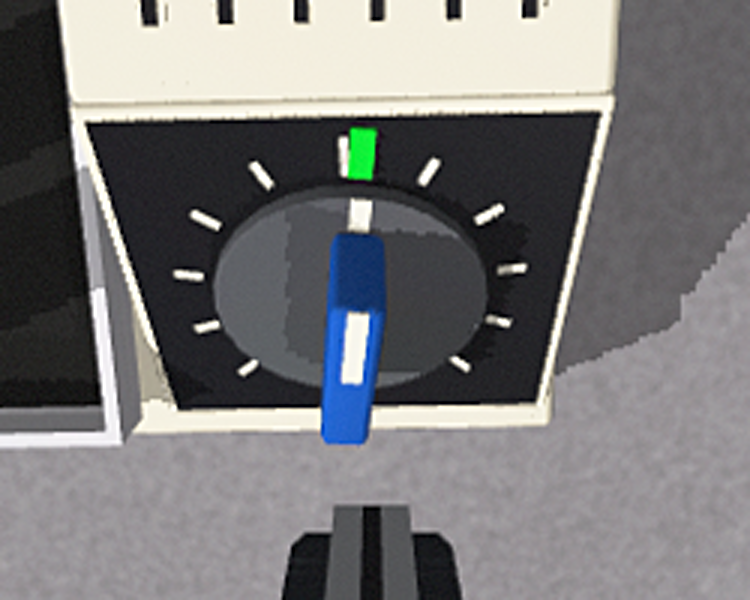

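The pointer at (361,215) lines up with the green mark's inner end at (361,180). All three jars stand in the tray, and the other two haven't moved.

```bash
python3 -m inch '[[0,0,0,0],[0,0,0,0],[0,0,0,0]]' | head -2; python3 -c "
from bench import arm
print(arm.close_job())"
```

```text
time: 21.4
tcp_pos: [0.652, 0.3088, 0.417]
the job is handed in; nothing more can be done
None
```

The job is handed in at 21.4 s: three purple-capped jars stand in the tray, and the last camera view shows the knob's pointer lined up with the green mark; no verdict was returned.

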